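# Pack the bracelet maker's tool case in layers

### The arm

A 6-joint arm with a two-finger parallel gripper is mounted at the origin on the work surface. World frame = base frame: x ahead of the robot, y to its left, z up, the work surface at z = 0. Lengths are in m, angles in rad, forces in N, time in s.
With the tool pointing down it reaches from about 0.325 to 1 m from the base axis. Payload 5.1 kg.
Tool frame: the origin (TCP) lies at the very end of the fingers, on their centre line; the grasp point (between the pads) lies 19 mm behind it; z points along the fingers, y is the line along which they close (so a half turn about z gives the same grasp; the last joint's range is limited). The gripper opens to 85 mm and grips with 20 to 120 N. Pads are 22 mm wide; open, the fingers measure 114 mm over their backs; the gripper's body (76 mm by 85 mm) begins 54 mm behind the grasp point. The pads swing forward as they close: fully open they stand 13 mm farther back than shut.
Start: joints at [1.115, 0.124, 1.65, -0, 1.367, -0.083], TCP at [0.237, 0.605, 0.231] pointing down, gripper open.
Joint ranges: [-2.61, 2.61], [-1.02, 2.33], [0.03, 2.71], [-1.35, 4.49], [0.32, 2.68], [-2.91, 2.91]. Speed limits (rad/s): [2.57, 2.57, 3.14, 3.14, 3.14, 3.14].

### API

Orientations are given as a unit quaternion [w, x, y, z].
In Python, from cell import env gives the robot as it stands.
- The arm moves only by the shell command python3 -m inch 'ROWS'. ROWS is text: rows parted by semicolons, each of 7 numbers parted by spaces: the shift along the tool's x, y, z in mm, then the turn, a rotation vector about the tool's x, y, z in rad, then the closure, from 0 (fully open) to 1 (shut). A call has 1 to 12 rows; each row is the pose to reach, as a shift and turn from the pose commanded when the call began, along the tool's axes at that moment; what a row does not reach only later rows make up. A row lasts 1/10 s, in which the tool goes at most 50 mm and 8.59 degrees, less where a joint would pass 70% of its speed; a pose out of reach is approached as far as the arm can. A call with a gripper value outside its range is refused whole. The fingers move at their own pace and stop on an object; the grip force is fixed at half the most. Time passes only in rows, so rows that repeat a pose let the fingers close. It gives the time, the measured TCP pose, the force, the opening and the grip force at its end, in the units of the state.
- env.state(): the state, without advancing time (a new reading comes with each control period).
- env.get_image(name): name is "side" or "top"; returns the picture (420x560x3 uint8, red, green, blue); there is no depth.
- env.camera_model(name): a dict with "K" (3x3 intrinsics, pixels), "xyz" and "rotation" of the camera in the world. Camera axes: x right, y down, z forward; pixel columns grow to the right and rows downward; lengths in m; the calibration is good to about 2 mm. A picture is of the moment at which its call begins. camera_model takes no time and is no camera call.
- env.close_job(): hands the job in; it is judged then, once.
Trained networks look in the newest picture that a camera, given by its name, has taken for a name from the list of things; names that differ only in an ending like _2 or _b are one class to them, and where a whole thing is asked for, a point or a joint stands for the part that bears it (a point fixed in the world has none). Each returns a list of dicts, best first, with "p" (0 to 1); they miss things now and then, are a little off and sometimes report something else, mostly with a low value. They report only what shows in the picture. A call takes as long as a camera call.
- env.regions_of(camera, target): "pixels" (420x560 bool, what is visible of it).
- env.tip_of(camera, target): "point" ([x, y, z] in m, in world coordinates, good to about 4 mm: a listed point, or the origin of a listed thing).
The state is a dict: "time": time; "joint_positions": joint angles; "joint_vel": joint speeds; "effort": joint torques, N m; "position": TCP position; "tcp_rot": TCP orientation; "contact_force": force on the tool from outside, world axes, zero at the start; "wrist_torque": the same for the moment, N m; "opening": opening from 0.0 (shut) to 1.0 (fully open); "finger_force": force on a finger pad.
Only numpy, scipy, OpenCV 4.12 (cv2) and the standard library are available. Lean on these libraries where they do the work, as an engineer would, in place of code of your own. Each camera call takes 0.05 s, during which the arm holds its last target. There are 200 camera calls.

### The job

Pack the open tool case: lay the mallet down in its shaped well at the bottom, head in the wide end, then set the bead tray in over it so that it sits level, fully down on the case's ledges. Put both down without dropping them, and leave everything else on the bench where it is.

Things in the scene. Friction and masses are not known exactly. Their poses are not given: they have to be found in the camera images.
- case: Open wooden tool case fixed to the bench, 220 (x) x 140 (y) x 56 mm high, walls 8 mm, inside 204 x 124 mm. Origin: centre of its underside. Pale filler blocks end 40 mm above the bench: their tops are the ledges for the tray. Between them is the mallet's well, its floor 8 mm above the bench. Case, mallet and tray all start with x within 0.35 rad of world +x.
- case_well (a point): Where the mallet's origin belongs: on the well's floor, at case x = 25, y = 0, z = 8 mm, head towards case +x. In case x the well has a handle channel 40 mm wide (-89 to -10 mm), a finger gap 124 mm wide (-10 to 41) and a head pocket 82 mm wide (41 to 89, the wide end). The mallet has about 6 mm play all round; its top is then 4 mm below the ledges.
- case_ledge (a point): Where the tray's origin belongs: centre of the case at ledge height, case z = 40 mm, with 6 mm play all round.
- mallet: Mallet lying flat, 166 mm long, about 130 g: off-white block head 36 (x) x 70 (y) x 28 mm high, round wooden handle 22 mm in diameter, butt 28 mm. x runs towards the head. Origin: on the underside, below the handle near the balance point; pinch the handle here across y, its axis is 14 mm up. Head spans x 22 to 58 mm, handle -108 to 22 mm.
- mallet_head (a point): Centre of the mallet's head, 40 mm along x from the mallet's origin and 14 mm above its underside.
- tray: Grey plastic lift-out bead tray, 192 (x) x 112 (y) x 34 mm, about 320 g, beads fixed in its compartments; the same either way round. Origin: centre of its underside. A bridge along its middle carries a wooden grip bar 110 mm long (x), 16 mm wide (y), 56 to 78 mm above the underside.
- tray_grip (a point): Middle of the tray's grip bar, 67 mm above the tray's underside.
- paint_a: Bystander: paint bottle, 40 mm in diameter, 105 mm tall, upright; origin at its underside.
- paint_b: Bystander: paint bottle, 40 mm in diameter, 105 mm tall, upright; origin at its underside.
- paint_c: Bystander: paint bottle, 40 mm in diameter, 90 mm tall, upright; origin at its underside.
- glue_jar: Bystander: jar, 68 mm in diameter, 75 mm tall; origin at its underside.
- tape: Bystander: cardboard roll, 90 mm in diameter, 24 mm high; origin at its underside.
- brush: Bystander: brush, 180 mm long, lying along its x.
- awl: Bystander: screwdriver-like awl, 180 mm long, lying along its x.

How it is judged:
On the way:
1. the mallet lies down in its well in the case, let go (x of mallet in the frame of case between 0.015 and 0.035 m and y of mallet in the frame of case between -0.01 and 0.01 m and z of mallet in the frame of case below 0.013 m and x of mallet_head in the frame of case above 0.045 m and angle between the x axis of mallet and the x axis of case, either way round below 0.15 rad and contact force between the fingers and mallet below 0.2 N and linear speed of mallet below 0.03 m/s), for 0.2 s.
At the end, for the whole second after the job is handed in: Mallet on the well's floor (under 13 mm up), head in the wide end, origin within 10 mm in x and y of case (25, 0) mm; tray on the ledges (36 to 44 mm up), within 10 mm of the case's centre in x and y, tilt under 0.04 rad; both in line with the case within 0.15 rad, at rest (x of mallet in the frame of case between 0.015 and 0.035 m and y of mallet in the frame of case between -0.01 and 0.01 m and z of mallet in the frame of case below 0.013 m and x of mallet_head in the frame of case above 0.045 m and angle between the x axis of each of mallet, tray and the x axis of case, either way round below 0.15 rad and x of tray in the frame of case between -0.01 and 0.01 m and y of tray in the frame of case between -0.01 and 0.01 m and z of tray in the frame of case between 0.036 and 0.044 m and angle between tray's own z axis and vertical below 0.04 rad and linear speed of each of mallet, tray below 0.02 m/s); the robot touches nothing.
It fails at once if a bystander (bottle, jar, roll, brush, awl) is moved more than 30 mm (distance of any of paint_a, paint_b, paint_c, glue_jar, tape, brush, awl from where it was at the start of the episode above 0.03 m).
It fails at once if the mallet or the tray is dropped: it moves faster than 0.8 m/s (a fall of more than about 30 mm) while not held ((contact force between the fingers and mallet below 0.2 N and linear speed of mallet above 0.8 m/s) or (contact force between the fingers and tray below 0.2 N and linear speed of tray above 0.8 m/s)).
It also fails if it takes over 64 s, if anything falls off the work surface, if the arm or the gripper's body presses on something with over 40 N, if the wrist force passes 120 N, or if a joint passes its speed limit or range.

## Working session

There is one attempt and no reset: what is moved stays moved. The work goes in short steps, Python scripts to look and compute and a shell command to move; the robot and the scene stay as the last step left them, time stands still between calls to the robot, and variables do not carry over. Pictures are saved under pics/ and viewed, at most 10 in all, crops included, and the job is handed in when it is done.

```bash
mkdir -p pics; python3 - <<'E'
from cell import env
import cv2,numpy as np
for c in("top","side"):
    cv2.imwrite(f"pics/{c}0.png",env.get_image(c)[:,:,::-1])
    m=env.camera_model(c);print(c,np.round(m["K"],1).tolist(),np.round(m["xyz"],3),np.round(m["rotation"],3).tolist())
    for t in("case","case_well","case_ledge","mallet","mallet_head","tray","tray_grip"):
        print(t,[(np.round(d["point"],3).tolist(),round(d["p"],2)) for d in env.tip_of(c,t)[:2]])
s=env.state();print(s["time"],s["position"],s["tcp_rot"])
E
```

```text
top [[511.3, 0.0, 282.5], [0.0, 511.3, 212.2], [0.0, 0.0, 1.0]] [ 0.441 -0.002  1.848] [-0.028, 0.707, -0.706, 0.028]
case [([0.543, 0.004, -0.004], 0.67), ([0.517, 0.511, -0.003], 0.26)]
case_well [([0.57, 0.001, 0.005], 0.67)]
case_ledge [([0.546, 0.006, 0.041], 0.95)]
mallet [([0.518, -0.317, -0.002], 0.93)]
mallet_head [([0.557, -0.322, 0.014], 0.8)]
tray [([0.487, 0.334, -0.002], 0.72), ([0.547, 0.006, 0.034], 0.51)]
tray_grip [([0.486, 0.331, 0.063], 0.98)]
side [[532.1, 0.0, 276.9], [0.0, 532.1, 206.3], [0.0, 0.0, 1.0]] [-0.044 -0.999  1.224] [-0.378, 0.881, -0.263, 0.108]
case [([0.545, 0.005, -0.001], 0.91), ([0.489, 0.336, 0.003], 0.59)]
case_well [([0.569, 0.004, 0.008], 0.73)]
case_ledge [([0.549, 0.003, 0.042], 0.78), ([0.544, 0.004, -0.0], 0.38)]
mallet [([0.516, -0.314, -0.002], 0.94)]
mallet_head [([0.559, -0.328, 0.014], 0.92)]
tray [([0.488, 0.333, -0.001], 0.77), ([0.585, -0.528, -0.001], 0.5)]
tray_grip [([0.488, 0.332, 0.064], 0.87)]
0.8 [0.23677354 0.605359   0.23138726] [2.36605169e-05 1.85302610e-01 9.82681505e-01 5.08047032e-05]
```

View pics/top0.png

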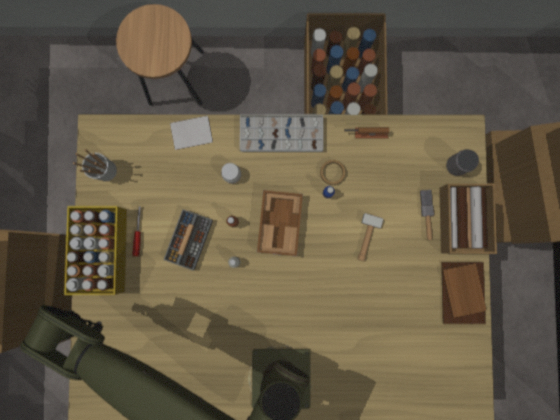

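View pics/side0.png

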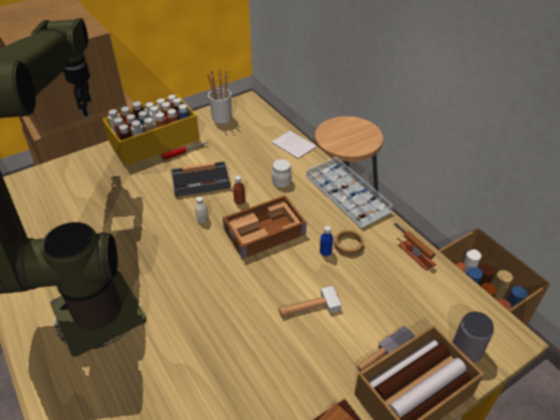

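```bash
cat > h.py <<'E'
from cell import env
import cv2,numpy as np
from scipy.spatial.transform import Rotation as R
def rot(m):
    r=np.array(m["rotation"]);return r if r.shape==(3,3) else R.from_quat(r[[1,2,3,0]]).as_matrix()
def toworld(c,px,z):
    m=env.camera_model(c);d=(np.c_[px,np.ones(len(px))]@np.linalg.inv(m["K"]).T)@rot(m).T
    o=np.array(m["xyz"]);return (o+d*((z-o[2])/d[:,2])[:,None])[:,:2]
def rect(c,t,z,i=0):
    """min-area rectangle of region in the plane z: centre, size, yaw (near 0)"""
    r=env.regions_of(c,t)
    if not r: return None
    k=r[i]["pixels"].astype(np.uint8)
    k=cv2.morphologyEx(k,cv2.MORPH_OPEN,np.ones((3,3),np.uint8))
    v,u=np.nonzero(k);w=toworld(c,np.c_[u,v],z)
    (cx,cy),(a,b),g=cv2.minAreaRect((w*1000).astype(np.float32))
    if g>45:g-=90;a,b=b,a
    e=np.linalg.eigh(np.cov(w.T))[1][:,1];e*=np.sign(e[0])
    return np.round([cx,cy,a,b,g,np.degrees(np.arctan2(e[1],e[0])),r[i]["p"]],2).tolist()
def plan(xyz,yaw_y):
    """tool-frame mm & turn to put TCP at xyz (m), pointing down, tool y along yaw_y (rad)"""
    s=env.state();q=np.array(s["tcp_rot"]);C=R.from_quat(q[[1,2,3,0]])
    y=np.array([np.cos(yaw_y),np.sin(yaw_y),0]);z=np.array([0,0,-1.]);best=None
    for k in(1,-1):
        T=R.from_matrix(np.c_[np.cross(k*y,z),k*y,z]);rv=(C.inv()*T).as_rotvec()
        if best is None or np.linalg.norm(rv)<np.linalg.norm(best):best=rv
    print("pos",np.round(s["position"],4),"t",round(s["time"],2),"F",np.round(s["contact_force"],1),"open",round(s["opening"],3),"ff",round(float(np.max(s["finger_force"])),1),"j6",round(s["joint_positions"][5],2))
    print("shift mm",np.round(C.inv().apply(np.array(xyz)-s["position"])*1000,1),"turn",np.round(best,4))
E
python3 - <<'E'
from h import *
for z in(0,.028): print("mallet",z,rect("top","mallet",z))
print("tray",rect("top","tray",.034));print("case",rect("top","case",.056))
for b in("paint_a","paint_c","glue_jar","tape","brush","awl"):print(b,[(np.round(d["point"],3).tolist(),round(d["p"],2)) for d in env.tip_of("top",b)[:3]])
E
```

```text
mallet 0 [495.53, -320.24, 165.64, 70.25, -5.26, -16.13, 0.68]
mallet 0.028 [494.71, -315.42, 163.13, 69.19, -5.26, -16.13, 0.68]
tray [486.35, 331.77, 191.67, 121.54, -19.54, -20.55, 0.82]
case [545.88, 6.98, 222.11, 139.98, -5.68, -4.98, 0.84]
paint_a [([0.406, 0.165, 0.0], 0.66), ([0.554, 0.169, 0.003], 0.59), ([0.66, -0.168, -0.001], 0.53)]
paint_c [([0.406, 0.165, 0.0], 0.66), ([0.554, 0.169, 0.003], 0.59), ([0.66, -0.168, -0.001], 0.53)]
glue_jar [([0.726, 0.18, 0.0], 0.89)]
tape [([0.736, -0.188, 0.002], 0.57), ([0.555, 0.171, 0.0], 0.3)]
brush [([0.574, -0.527, -0.0], 0.68), ([0.518, 0.513, -0.003], 0.34)]
awl [([0.516, 0.514, -0.004], 0.72)]
```

The top picture shows the case at (281,223), the tray at (190,240) and the mallet with its head at (373,220) and butt at (363,258). The side picture agrees: mallet (310,300), case (263,225), tray (200,178). I'll refine the angles, then plan the mallet approach.

```bash
cat >> h.py <<'E'
def mallet_fit(c,z=.014,n=3):
    """least-squares handle line + head centroid -> origin, yaw"""
    out=[]
    for _ in range(n):
        env.get_image(c)
        r=env.regions_of(c,"mallet")
        if not r: continue
        v,u=np.nonzero(r[0]["pixels"]);w=toworld(c,np.c_[u,v],z)*1000
        a=np.radians(-16)
        for _ in range(4):
            ax=np.array([np.cos(a),np.sin(a)]);s=w@ax;top=np.percentile(s,99.5)
            h=w[(s<top-48)];vx,vy,x0,y0=cv2.fitLine(h.astype(np.float32),cv2.DIST_HUBER,0,.01,.01).ravel()
            a=np.arctan(vy/vx)
        ax=np.array([np.cos(a),np.sin(a)]);n_=np.array([-ax[1],ax[0]]);s=w@ax
        mid=(np.percentile(s,99.8)+np.percentile(s,.2))/2
        p=ax*(mid+25)+n_*(n_@[x0,y0]);out.append([*p,np.degrees(a),np.ptp(s)])
    return np.round(out,1).tolist()
E
python3 - <<'E'
from h import *
for c in("top","side"):
    print(c,mallet_fit(c))
    for i in range(2):
        env.get_image(c);print("case",rect(c,"case",.056),"tray",rect(c,"tray",.034))
        print([np.round(env.tip_of(c,t)[0]["point"],3).tolist() for t in("case_ledge","case_well","mallet","mallet_head","tray_grip")])
plan([.517,-.315,.2],np.radians(90-15.5))
E
```

```text
top [[520.5, -313.8, -15.8, 167.4], [519.6, -313.1, -15.9, 167.4], [519.1, -311.4, -13.6, 170.8]]
case [545.67, 7.68, 221.13, 141.81, -6.09, -5.95, 0.77] tray [486.06, 330.42, 193.56, 121.5, -19.78, -19.84, 0.81]Traceback (most recent call last):
  File "<stdin>", line 6, in <module>
IndexError: list index out of range
```

```bash
python3 - <<'E'
from h import *
for c in("top","side"):
    for t in("case_ledge","case","case_well","mallet","mallet_head","tray_grip"):
        print(c,t,[np.round(d["point"],4).tolist() for d in env.tip_of(c,t)[:1]])
plan([.518,-.314,.2],np.radians(90-15.5))
E
```

```text
top case_ledge [[0.5447, 0.0038, 0.0378]]
top case [[0.5436, 0.0027, -0.0029]]
top case_well [[0.5727, 0.0015, 0.0073]]
top mallet [[0.5147, -0.3159, 0.0]]
top mallet_head []
top tray_grip [[0.4895, 0.3327, 0.0661]]
side case_ledge [[0.5487, 0.0032, 0.0419]]
side case [[0.5454, 0.0054, -0.0012]]
side case_well [[0.5686, 0.0042, 0.0084]]
side mallet [[0.5162, -0.3139, -0.0015]]
side mallet_head [[0.5594, -0.3283, 0.0142]]
side tray_grip [[0.4876, 0.3315, 0.0635]]
pos [0.2367 0.6053 0.2313] t 2.55 F [-0.5 -0.  -0.4] open 1.001 ff 0.0 j6 -0.08
shift mm [-596.8 -753.8   31.3] turn [-0.      0.     -0.1022]
```

```bash
python3 -m inch '-597 -754 31 0 0 -0.102 0;-597 -754 31 0 0 -0.102 0;-597 -754 31 0 0 -0.102 0;-597 -754 31 0 0 -0.102 0;-597 -754 31 0 0 -0.102 0;-597 -754 31 0 0 -0.102 0;-597 -754 31 0 0 -0.102 0;-597 -754 31 0 0 -0.102 0;-597 -754 31 0 0 -0.102 0;-597 -754 31 0 0 -0.102 0;-597 -754 31 0 0 -0.102 0;-597 -754 31 0 0 -0.102 0'; python3 -c "
from h import *
plan([.518,-.314,.2],np.radians(90-15.5))"
```

```text
time: 3.75
position: [0.4124, 0.0299, 0.2125]
tcp_rot: [0.001, 0.135, 0.991, 0.0]
contact_force: [0.5, 0.5, 0.1]
opening: 0.999
finger_force: 0.0
pos [0.4124 0.0299 0.2125] t 3.75 F [0.5 0.5 0.1] open 0.999 ff 0.0 j6 -1.36
shift mm [-193.7 -303.1   12.6] turn [ 0.0005  0.0017 -0.0003]
```

```bash
python3 -m inch '-193 -302 12 0 0 0 0;-193 -302 12 0 0 0 0;-193 -302 12 0 0 0 0;-193 -302 12 0 0 0 0;-193 -302 12 0 0 0 0;-193 -302 12 0 0 0 0;-193 -302 12 0 0 0 0;-193 -302 12 0 0 0 0;-193 -302 12 0 0 0 0;-193 -302 12 0 0 0 0'; python3 -c "
from h import *
print(mallet_fit('side',n=2));print([np.round(d['point'],4).tolist() for d in env.tip_of('side','mallet')[:1]])
plan([.518,-.314,.004],np.radians(90-15.5))"
```

```text
time: 4.75
position: [0.5171, -0.3098, 0.1998]
tcp_rot: [-0.0, 0.135, 0.991, 0.0]
contact_force: [-0.4, 0.6, 0.3]
opening: 1.0
finger_force: 0.0
[[517.9, -315.0, -15.2, 173.4], [569.5, -4.9, -26.5, 262.1]]
[[0.5183, -0.3156, -0.0002]]
pos [ 0.5174 -0.3095  0.2004] t 5.0 F [ 0.5  0.4 -0.1] open 1.003 ff 0.0 j6 -1.93
shift mm [ -1.6  -4.1 196.4] turn [-0.0002  0.0006  0.0013]
```

```bash
python3 -m inch '-1.5 -4.5 40 0 0 0 0;-1.5 -4.5 85 0 0 0 0;-1.5 -4.5 130 0 0 0 0;-1.5 -4.5 160 0 0 0 0;-1.5 -4.5 180 0 0 0 0;-1.5 -4.5 190 0 0 0 0;-1.5 -4.5 196 0 0 0 0;-1.5 -4.5 196 0 0 0 0;-1.5 -4.5 196 0 0 0 0.5;-1.5 -4.5 196 0 0 0 1;-1.5 -4.5 196 0 0 0 1;-1.5 -4.5 196 0 0 0 1'; python3 -m inch '0 0 0 0 0 0 1;0 0 0 0 0 0 1;0 0 0 0 0 0 1;0 0 0 0 0 0 1;0 0 0 0 0 0 1'; python3 -c "
from h import *
plan([.518,-.314,.004],np.radians(90-15.5))"
```

```text
time: 6.2
position: [0.518, -0.3158, 0.0047]
tcp_rot: [0.001, 0.135, 0.991, -0.0]
contact_force: [0.5, 0.4, 0.8]
opening: 0.327
finger_force: 0.0
time: 6.7
position: [0.5181, -0.3159, 0.0048]
tcp_rot: [0.0, 0.135, 0.991, -0.0]
contact_force: [-0.6, 0.6, 5.4]
opening: 0.235
finger_force: 59.2
pos [ 0.5181 -0.3159  0.0048] t 6.7 F [-0.6  0.6  5.4] open 0.235 ff 59.2 j6 -1.94
shift mm [0.6 1.8 0.8] turn [-0.0005  0.0011 -0.0003]
```

```bash
python3 -m inch '0 0 -10 0 0 0 1;0 0 -30 0 0 0 1;0 0 -70 0 0 0 1;0 0 -110 0 0 0 1;0 0 -150 0 0 0 1;0 0 -165 0 0 0 1;0 0 -165 0 0 0 1;0 0 -165 0 0 0 1'; python3 -c "
from h import *
plan([.571,.002,.17],np.radians(90-5.3))"
```

```text
time: 7.5
position: [0.5167, -0.3147, 0.1668]
tcp_rot: [-0.001, 0.135, 0.991, 0.001]
contact_force: [-0.2, 1.0, -2.4]
opening: 0.231
finger_force: 58.7
pos [ 0.5167 -0.3147  0.1668] t 7.5 F [-0.2  1.  -2.4] open 0.231 ff 58.7 j6 -1.94
shift mm [ 32.4 319.7  -2.8] turn [ 0.0014 -0.0028 -0.1783]
```

```bash
python3 -m inch '4 40 -3 0 0 -0.02 1;8 80 -3 0 0 -0.04 1;12 120 -3 0 0 -0.07 1;16 160 -3 0 0 -0.09 1;20 200 -3 0 0 -0.11 1;24 240 -3 0 0 -0.13 1;28 280 -3 0 0 -0.15 1;32 310 -3 0 0 -0.178 1;32 320 -3 0 0 -0.178 1;32 320 -3 0 0 -0.178 1;32 320 -3 0 0 -0.178 1'; python3 -c "
from h import *
plan([.571,.002,.17],np.radians(90-5.3))
for c in('top','side'):
    cv2.imwrite(f'pics/{c}1.png',cv2.resize(env.get_image(c)[140:300,180:400,::-1],None,fx=3,fy=3,interpolation=2))
    for t in ('case_ledge','case_well','case','mallet','mallet_head'): print(c,t,[np.round(d['point'],4).tolist() for d in env.tip_of(c,t)[:1]])
"
```

```text
time: 8.6
position: [0.5715, 0.0008, 0.1701]
tcp_rot: [-0.002, 0.047, 0.999, -0.0]
contact_force: [-1.1, -0.5, -1.6]
opening: 0.229
finger_force: 59.0
pos [0.5715 0.0008 0.1701] t 8.6 F [-1.1 -0.5 -1.6] open 0.229 ff 59.0 j6 -1.57
shift mm [0.6 1.2 0.1] turn [-0.0006 -0.0031 -0.0007]
top case_ledge [[0.5464, 0.0026, 0.0385]]
top case_well [[0.5707, -0.0025, 0.003]]
top case [[0.543, 0.0073, -0.0004]]
top mallet [[0.5731, -0.0029, 0.1643]]
top mallet_head [[0.6573, -0.167, -0.0019]]
side case_ledge [[0.5472, 0.0041, 0.0409]]
side case_well [[0.5713, 0.0033, 0.009]]
side case [[0.5453, 0.0056, -0.0012]]
side mallet [[0.5712, 0.0026, 0.1685]]
side mallet_head [[0.6131, -0.0061, 0.183]]
```

View pics/side1.png

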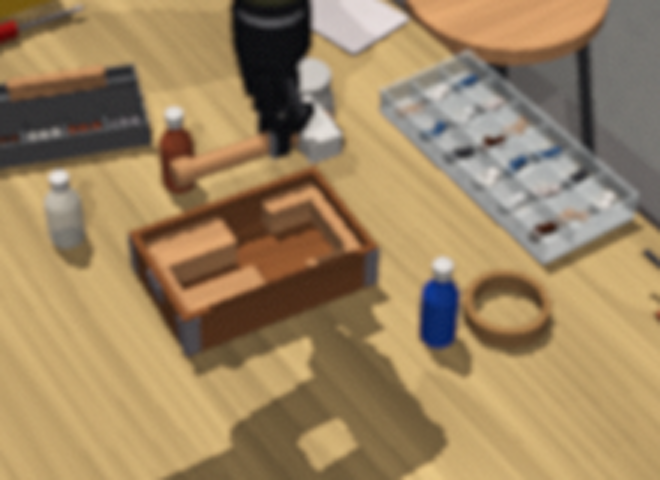

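View pics/top1.png

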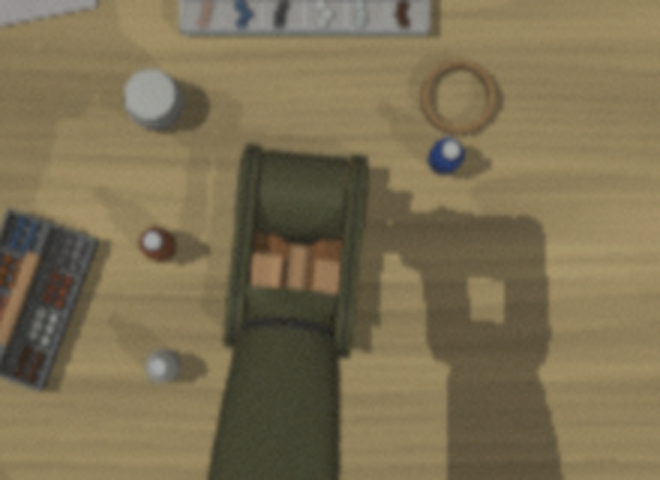

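The mallet hangs level over the case (in the side crop the head is at (320,135) and the handle runs to (180,165)). In the top crop the arm hides it. Its side-view estimate agrees with the well to 1 mm, so I'm lowering it.

```bash
python3 -m inch '0.5 1.5 40 0 0 0 1;0.5 1.5 75 0 0 0 1;0.5 1.5 100 0 0 0 1;0.5 1.5 110 0 0 0 1;0.5 1.5 120 0 0 0 1;0.5 1.5 130 0 0 0 1;0.5 1.5 138 0 0 0 1;0.5 1.5 144 0 0 0 1;0.5 1.5 149 0 0 0 1;0.5 1.5 149 0 0 0 1'; python3 -c "
from h import *
plan([.571,.003,.0125],np.radians(90-5.3))
for t in ('mallet','mallet_head'): print(t,[np.round(d['point'],4).tolist() for d in env.tip_of('side',t)[:1]])
"
```

```text
time: 10.2
position: [0.5717, 0.003, 0.0224]
tcp_rot: [-0.0, 0.046, 0.999, 0.0]
contact_force: [0.1, -0.1, -1.9]
opening: 0.233
finger_force: 59.0
pos [0.5717 0.003  0.0224] t 10.2 F [ 0.1 -0.1 -1.9] open 0.233 ff 59.0 j6 -1.57
shift mm [ 0.7 -0.1  9.9] turn [ 0.     -0.001  -0.0004]
mallet [[0.5712, 0.0026, 0.1685]]
mallet_head [[0.6131, -0.0061, 0.183]]
```

```bash
python3 -m inch '0.5 0 4 0 0 0 1;0.5 0 7 0 0 0 1;0.5 0 9 0 0 0 1;0.5 0 9.5 0 0 0 1;0.5 0 9.5 0 0 0 1'; python3 -c "
from h import *
plan([.571,.003,.0125],np.radians(90-5.3))
cv2.imwrite('pics/side2.png',cv2.resize(env.get_image('side')[180:280,200:330,::-1],None,fx=5,fy=5,interpolation=2))
for t in ('mallet','mallet_head'): print(t,[np.round(d['point'],4).tolist() for d in env.tip_of('side',t)[:1]])
"
```

```text
time: 10.8
position: [0.5714, 0.003, 0.0133]
tcp_rot: [-0.0, 0.046, 0.999, -0.0]
contact_force: [0.3, 0.3, -1.8]
opening: 0.233
finger_force: 59.0
pos [0.5714 0.003  0.0133] t 10.8 F [ 0.3  0.3 -1.8] open 0.233 ff 59.0 j6 -1.57
shift mm [ 0.4 -0.   0.8] turn [-0.     -0.0003 -0.0003]
mallet [[0.5703, 0.0051, 0.007]]
mallet_head [[0.614, -0.0042, 0.0255]]
```

View pics/side2.png

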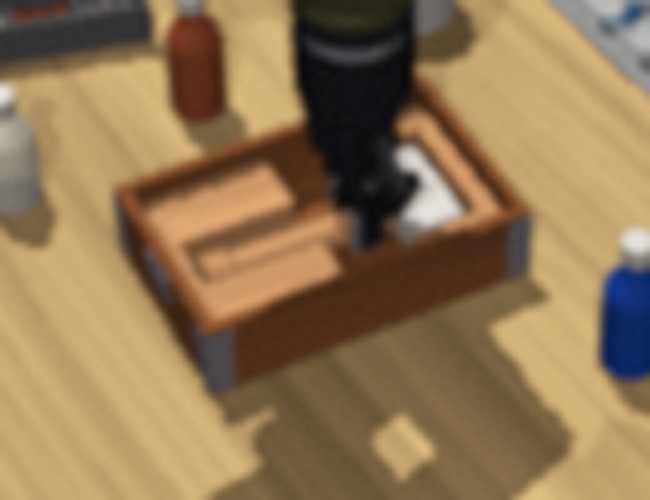

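The mallet sits in its well, with the head at (425,190) in the pocket and the handle at (270,245) in the channel. I'm releasing it and lifting off.

```bash
python3 -m inch '0 0 0.5 0 0 0 1;0 0 0.5 0 0 0 0.5;0 0 0.5 0 0 0 0.5;0 0 0 0 0 0 0.5;0 0 0 0 0 0 0.5;0 0 -15 0 0 0 0.5;0 0 -40 0 0 0 0.5;0 0 -80 0 0 0 0.5;0 0 -130 0 0 0 0.3;0 0 -180 0 0 0 0;0 0 -220 0 0 0 0;0 0 -230 0 0 0 0'; python3 -c "
from h import *
plan([.487,.332,.24],np.radians(90-20))
env.get_image('side')
for t in ('mallet','mallet_head','case_well'): print(t,[np.round(d['point'],4).tolist() for d in env.tip_of('side',t)[:1]])
"
```

```text
time: 12.15
position: [0.5743, 0.0028, 0.2521]
tcp_rot: [0.006, 0.046, 0.999, -0.0]
contact_force: [-0.8, 0.6, 1.3]
opening: 0.997
finger_force: 0.0
pos [0.5743 0.0028 0.2521] t 12.15 F [-0.8  0.6  1.3] open 0.997 ff 0.0 j6 -1.57
shift mm [117.5 319.7  10.6] turn [0.0016 0.0123 0.2564]
mallet [[0.5692, 0.0044, 0.0073]]
mallet_head [[0.6158, -0.0008, 0.024]]
case_well [[0.5724, -0.0014, 0.0093]]
```

```bash
python3 -m inch '14 40 10 0 0 0.03 0;28 80 10 0 0 0.06 0;42 120 10 0 0 0.1 0;56 160 10 0 0 0.13 0;70 200 10 0 0 0.16 0;88 240 10 0 0 0.2 0;103 280 10 0 0 0.23 0;117 320 10 0 0 0.256 0;117 320 20 0 0 0.256 0;117 320 50 0 0 0.256 0;117 320 60 0 0 0.256 0;117 320 60 0 0 0.256 0'; python3 -c "
from h import *
for i in range(3):
    env.get_image('side')
    for c in ('top','side'): print([np.round(d['point'],4).tolist() for d in env.tip_of(c,'tray_grip')[:1]])
plan([.4875,.3318,.05],np.radians(90-20))
"
```

```text
time: 13.55
position: [0.4827, 0.3306, 0.1789]
tcp_rot: [-0.003, 0.174, 0.985, -0.003]
contact_force: [0.1, 0.8, 0.0]
opening: 1.0
finger_force: 0.0
[[0.4855, 0.3287, 0.0678]]
[[0.4914, 0.3318, 0.0617]]
[[0.4855, 0.3287, 0.0678]]
[[0.4887, 0.3321, 0.0614]]
[[0.4855, 0.3287, 0.0678]]
[[0.4899, 0.3321, 0.0633]]
pos [0.4851 0.3325 0.1844] t 14.0 F [ 0.4 -0.6  0.3] open 0.997 ff 0.0 j6 -0.71
shift mm [ -2.3  -0.  134.4] turn [0.0011 0.001  0.0001]
```

```bash
python3 -m inch '-3 0 30 0 0 0 0;-3 0 60 0 0 0 0;-3 0 90 0 0 0 0;-3 0 115 0 0 0 0;-3 0 128 0 0 0 0;-3 0 134 0 0 0 0;-3 0 134 0 0 0 0;-3 0 134 0 0 0 0.5;-3 0 134 0 0 0 1;-3 0 134 0 0 0 1;-3 0 134 0 0 0 1;-3 0 134 0 0 0 1'; python3 -m inch '0 0 0 0 0 0 1;0 0 0 0 0 0 1;0 0 0 0 0 0 1;0 0 0 0 0 0 1;0 0 0 0 0 0 1'; python3 -c "
from h import *
plan([.4875,.3318,.05],np.radians(90-20))
"
```

```text
time: 15.2
position: [0.4879, 0.3318, 0.0502]
tcp_rot: [0.0, 0.174, 0.985, 0.0]
contact_force: [0.2, 1.9, -2.2]
opening: 0.176
finger_force: 60.2
time: 15.7
position: [0.4879, 0.3317, 0.0501]
tcp_rot: [0.0, 0.174, 0.985, 0.0]
contact_force: [-0.4, -0.3, 5.6]
opening: 0.177
finger_force: 61.4
pos [0.4879 0.3317 0.0501] t 15.7 F [-0.4 -0.3  5.6] open 0.177 ff 61.4 j6 -0.72
shift mm [ 0.4 -0.1  0.1] turn [0.0009 0.0007 0.0003]
```

```bash
python3 -m inch '0 0 -5 0 0 0 1;0 0 -20 0 0 0 1;0 0 -50 0 0 0 1;0 0 -90 0 0 0 1;0 0 -130 0 0 0 1;0 0 -170 0 0 0 1;0 0 -190 0 0 0 1;0 0 -190 0 0 0 1;0 0 -190 0 0 0 1'; python3 -c "
from h import *
plan([.546,.0045,.24],np.radians(90-5.4))
env.get_image('side')
for c in ('tray','tray_grip'): print([np.round(d['point'],4).tolist() for d in env.tip_of('side',c)[:1]])
"
```

```text
time: 16.6
position: [0.4869, 0.3311, 0.2386]
tcp_rot: [-0.001, 0.174, 0.985, -0.0]
contact_force: [-0.3, 0.3, -3.7]
opening: 0.174
finger_force: 60.3
pos [0.4869 0.3311 0.2386] t 16.6 F [-0.3  0.3 -3.7] open 0.174 ff 60.3 j6 -0.72
shift mm [-167.1 -286.7   -1.2] turn [-0.001  -0.001  -0.2545]
[[0.4909, 0.3349, 0.1896]]
[[0.4899, 0.3328, 0.2529]]
```

Lifted; carrying it over the case.

```bash
python3 -m inch '-16 -26 0 0 0 -0.02 1;-36 -62 0 0 0 -0.05 1;-56 -98 0 0 0 -0.09 1;-77 -134 0 0 0 -0.12 1;-98 -170 0 0 0 -0.15 1;-119 -206 0 0 0 -0.18 1;-140 -240 0 0 0 -0.21 1;-155 -266 0 0 0 -0.235 1;-164 -280 0 0 0 -0.25 1;-167 -287 0 0 0 -0.2545 1;-167 -287 0 0 0 -0.2545 1;-167 -287 0 0 0 -0.2545 1'; python3 -c "
from h import *
cv2.imwrite('pics/side3.png',cv2.resize(env.get_image('side')[120:280,180:350,::-1],None,fx=4,fy=4,interpolation=2)[:600])
env.get_image('top')
for t in ('tray','tray_grip','case_ledge','case','mallet'):
  for c in('side','top'): print(t,c,[np.round(d['point'],4).tolist() for d in env.tip_of(c,t)[:1]])
print(rect('top','tray',.19+.034))
plan([.546,.0045,.24],np.radians(90-5.4))
"
```

```text
time: 17.95
position: [0.5459, 0.0054, 0.2386]
tcp_rot: [-0.001, 0.047, 0.999, 0.0]
contact_force: [-0.1, -0.3, -3.3]
opening: 0.178
finger_force: 60.2
tray side [[0.5466, 0.0076, 0.1878]]
tray top [[0.5454, 0.0064, 0.1866]]
tray_grip side [[0.5474, 0.007, 0.2492]]
tray_grip top [[0.5479, 0.0053, 0.2562]]
case_ledge side [[0.5466, 0.004, 0.0424]]
case_ledge top []
case side [[0.5455, 0.0019, -0.0002]]
case top []
mallet side [[0.5704, 0.003, 0.0113]]
mallet top []
[547.69, 11.02, 191.39, 106.27, -7.51, -6.32, 0.64]
pos [0.5464 0.0047 0.2395] t 18.6 F [ 0.   0.8 -4.4] open 0.177 ff 60.2 j6 -1.57
shift mm [ 0.3 -0.2 -0.5] turn [-0.  0. -0.]
```

View pics/side3.png

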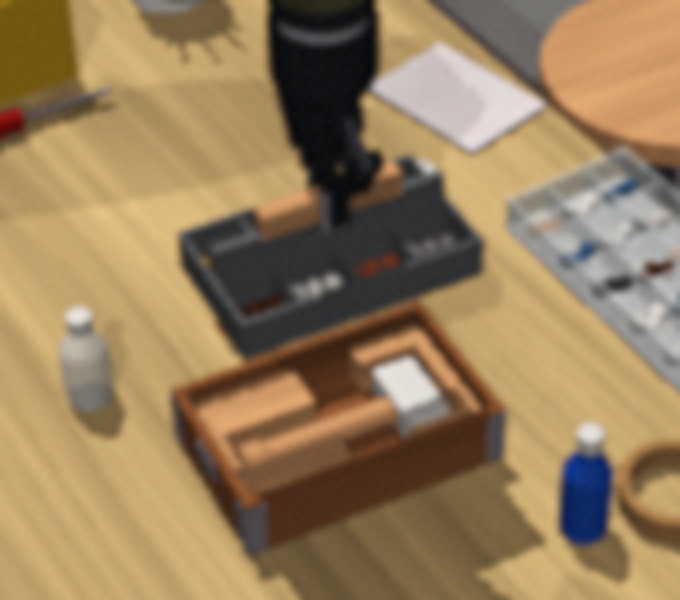

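The mallet lies flat in its well (head at (405,385)) and the tray hangs level and aligned above. Lowering it to just inside the rim.

```bash
python3 -m inch '0 0.5 20 0 0 0 1;0 0.5 50 0 0 0 1;0 0.5 80 0 0 0 1;0 0.5 105 0 0 0 1;0 0.5 120 0 0 0 1;0 0.5 127 0 0 0 1;0 0.5 131 0 0 0 1;0 0.5 134 0 0 0 1;0 0.5 137 0 0 0 1;0 0.5 137 0 0 0 1'; python3 -c "
from h import *
plan([.546,.0045,.09],np.radians(90-5.4))
cv2.imwrite('pics/side4.png',cv2.resize(env.get_image('side')[150:280,200:330,::-1],None,fx=4.6,fy=4.6,interpolation=2))
"
```

```text
time: 19.6
position: [0.5468, 0.0051, 0.103]
tcp_rot: [0.0, 0.047, 0.999, -0.0]
contact_force: [-0.7, 0.1, -3.0]
opening: 0.175
finger_force: 60.1
pos [0.5468 0.0051 0.103 ] t 19.6 F [-0.7  0.1 -3. ] open 0.175 ff 60.1 j6 -1.57
shift mm [ 0.7 -0.7 13. ] turn [-0.      0.0009 -0.0001]
```

View pics/side4.png

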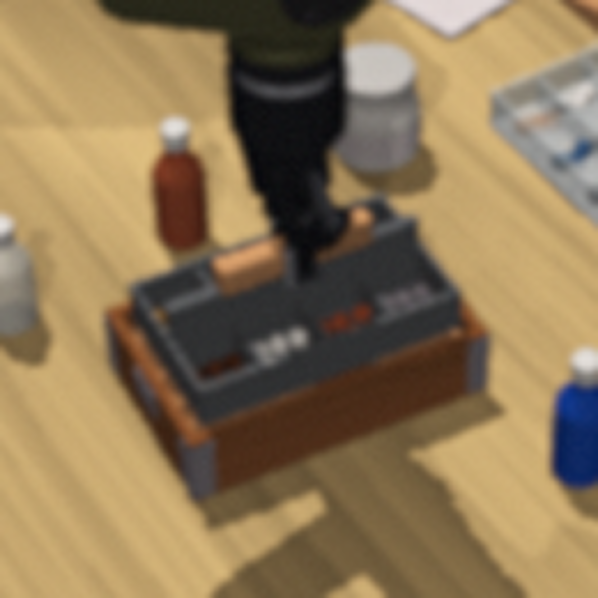

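The tray has entered the rim with no contact force. Lowering it the remaining 13 mm.

```bash
python3 -m inch '0 0 4 0 0 0 1;0 0 7 0 0 0 1;0 0 9 0 0 0 1;0 0 11 0 0 0 1;0 0 12 0 0 0 1;0 0 13 0 0 0 1;0 0 13 0 0 0 1'; python3 -c "
from h import *
plan([.546,.0045,.09],np.radians(90-5.4))
env.get_image('side')
for t in ('tray','tray_grip'): print(t,[np.round(d['point'],4).tolist() for d in env.tip_of('side',t)[:1]])
"
```

```text
time: 20.35
position: [0.5467, 0.0051, 0.0901]
tcp_rot: [0.0, 0.047, 0.999, -0.0]
contact_force: [-2.2, 0.9, 0.3]
opening: 0.178
finger_force: 60.8
pos [0.5467 0.0051 0.0901] t 20.35 F [-2.2  0.9  0.3] open 0.178 ff 60.8 j6 -1.57
shift mm [ 0.6 -0.7  0.1] turn [ 0.      0.0004 -0.    ]
tray [[0.5466, 0.0094, 0.0408]]
tray_grip [[0.5481, 0.0057, 0.1031]]
```

```bash
python3 -m inch '0 0 0.5 0 0 0 1;0 0 0.5 0 0 0 0.4;0 0 0.5 0 0 0 0.4;0 0 0.5 0 0 0 0.4;0 0 0 0 0 0 0.4;0 0 -15 0 0 0 0.4;0 0 -40 0 0 0 0.4;0 0 -80 0 0 0 0.4;0 0 -120 0 0 0 0.4;0 0 -120 0 0 0 0.4'; python3 -m inch '40 0 0 0 0 0 0.4;80 0 0 0 0 0 0.4;120 0 0 0 0 0 0.4;160 0 0 0 0 0 0.4;160 0 0 0 0 0 0.4;160 0 0 0 0 0 0.4';python3 -c "
from h import *
for c in('side','top'):
  im=env.get_image(c)
  for t in ('tray','tray_grip','case','case_ledge'): print(c,t,[np.round(d['point'],4).tolist() for d in env.tip_of(c,t)[:1]])
  if c=='side': cv2.imwrite('pics/side5.png',cv2.resize(im[150:280,200:330,::-1],None,fx=4.6,fy=4.6,interpolation=2))
"
```

```text
time: 21.5
position: [0.5505, 0.0049, 0.2186]
tcp_rot: [0.007, 0.047, 0.999, -0.0]
contact_force: [0.5, -0.6, 0.2]
opening: 0.601
finger_force: 0.0
time: 22.1
position: [0.387, 0.0203, 0.2103]
tcp_rot: [0.001, 0.047, 0.999, -0.0]
contact_force: [0.7, 0.7, 0.3]
opening: 0.6
finger_force: 0.0
side tray [[0.5493, 0.0088, 0.0423]]
side tray_grip [[0.5503, 0.0028, 0.104]]
side case [[0.5449, 0.0005, 0.0009]]
side case_ledge []
top tray [[0.5465, 0.0063, 0.0367]]
top tray_grip [[0.5483, 0.0039, 0.1087]]
top case []
top case_ledge [[0.5543, 0.1711, 0.0013]]
```

View pics/side5.png

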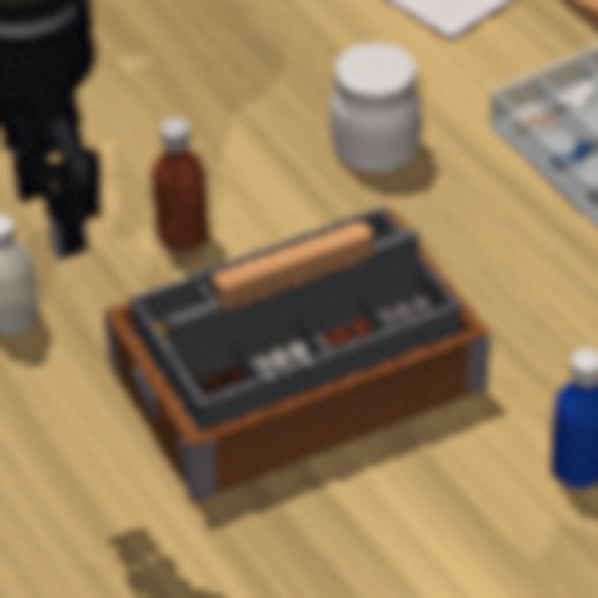

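The tray sits level and centred in the case (grip bar at (295,262), even margins to the rim). The bystanders in view haven't moved and the arm is clear.

```bash
python3 -c "
from cell import env
print(env.close_job())"
```

```text
the job is handed in; nothing more can be done
None
```

The mallet is in its well with its head in the wide end, the bead tray sits level on the ledges over it, and I handed the job in after about 22 s of robot time; no verdict came back.

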